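# Snap the specimen box lid shut all round

## Robot

A 7-joint arm with a two-finger parallel gripper is mounted at the origin on a cart in front of the work surface, level with it; the furniture and walls round the work are solid. World frame = base frame: x ahead of the robot, y to its left, z up, the work surface at z = 0. Lengths are in m, angles in rad, forces in N, time in s.
With the tool pointing down it reaches from about 0.4 to 0.85 m from the base axis. Payload 10.4 kg.
Tool frame: the origin (TCP) lies on the centre line of the jaws, within the pads' length; the fingertips stand 8 mm ahead of it and the grasp point (between the pads) lies 11 mm behind it (r.finger_overhang is the distance from the TCP to the fingertips, in m); z points along the fingers, y is the line along which they close (so a half turn about z gives the same grasp; the last joint's range is limited). The gripper opens to 87 mm and grips with 3 to 60 N. Pads are 19 mm wide; open, the fingers measure 117 mm over their backs; the gripper's body (75 mm by 190 mm) begins 51 mm behind the grasp point.
Start: joints at [-1.366, 0.332, -0.065, 1.46, 0.022, 1.35, -0.088], TCP at [0.141, 0.609, 0.231] pointing down, gripper open.
Joint ranges: [-2.6, 2.6], [-0.5, 2.12], [-1.47, 1.34], [0.16, 2.42], [-1.27, 4.41], [0.06, 2.06], [-2.6, 2.6]. Speed limits (rad/s): [2.22, 2.22, 2.79, 2.79, 3.14, 3.14, 3.14].

## Interface

Orientations are given as a unit quaternion [x, y, z, w].
In Python, from bench import r, vision gives the robot as it stands.
- The arm moves only by the tool drive_tool, never from a script. Its argument "series" is a list of rows, each a list of 2 entries, a list of its own where there are three numbers: the shift along the world's x, y, z in cm, then the turn about the world's z in degrees. A call has exactly 10 rows; each row shifts and turns the commanded pose from where the row before left it; what a row does not reach is not made up. A row lasts 1/8 s, in which the tool goes at most 62.5 mm and 10.7 degrees, less where a joint would pass 70% of its speed; a pose out of reach is approached as far as the arm can. A call with a gripper value outside its range is refused whole. "hand" is the closure, from 0 (fully open) to 1 (shut), set as the call begins (left out, the last holds). The fingers move at their own pace and stop on an object; "newtons" is the grip in N (left out, the last holds). Time passes only in rows, so rows that do not move let the fingers close, or fill a call up. It gives the time, the measured TCP pose, the force, the opening and the grip force at its end, in the units of the state.
- r.read_state(): the state, without advancing time (a new reading comes with each control period).
- vision.camera(name): name is "scene" or "top"; returns a dict with "color" (420x560x3 uint8, red, green, blue), "intrinsics" (3x3 intrinsics, pixels), "k1" (the pictures are not rectified: a ray, as slopes to the right and down, at radius r is drawn at 1 + k1 r^2 times it, then the intrinsics apply), "R" (3x3) and "t" (3): a world point X has camera coordinates R X + t. Camera axes: x right, y down, z forward; pixel columns grow to the right and rows downward; lengths in m; the calibration is good to about 2 mm. A picture is of the moment at which its call begins. There is no depth.
- r.close_job(): hands the job in; it is judged then, once.
The state is a dict: "time": time; "joint_positions": joint angles; "joint_vel": joint speeds; "joint_torque": joint torques, N m; "ee_pos": TCP position; "eef_rot": TCP orientation; "ft_force": force on the tool from outside, world axes, zero at the start; "torque": the same for the moment, N m; "width": finger opening in m; "grip_force": force on a finger pad.
Only numpy, scipy, OpenCV 4.12 (cv2) and the standard library are available. Lean on these libraries where they do the work, as an engineer would, in place of code of your own. Each camera call takes 0.05 s, during which the arm holds its last target. There are 200 camera calls.

## Task

The lid lies in place on the clear specimen box, but the four sections of its white rim still stand up. Press them down with the fingertips, one after another, until every section has snapped shut and lies flush. Only press: do not pick up, tip or shove the box, and leave the vial, resin block, forceps and marker beside it alone.

Things in the scene. Friction and masses are not known exactly. Their poses are not given: they have to be found in the camera images.
- box: clear plastic specimen box, lid laid on, loose, about 0.7 kg, walls 110 mm (x) by 160 mm (y). Origin: centre of its underside; z up; +x its far side, +y its left end seen from the robot (turned by up to 0.7 rad). Lid: clear window, top 57 mm above the worktop; a rib round it and fixed white corners at 61 mm; four white rim sections, one a side, tops at 62 mm when shut (then 122 x 172 mm over all)
- rim_near (a joint): rim section along the box's near side (-x), a strip 124 mm long, 21 mm wide, 3 mm thick, hinged along its inner edge, with a hooked lip under its outer edge. Angle: 0.55 rad standing up (outer edge 11 mm high), 0 to 0.03 snapped shut and flush. Pressed near its outer edge it resists from 0.3 rad on with up to about 8 N, snaps past 0.2 rad and stays; let go earlier it springs back up
- rim_near_top (a point): the place to press on that section: on its top face, midway along, 15 mm out from the hinge, 6 mm in from the outer edge; moves with it (62 mm above the worktop when shut, about 69 mm when up). Its x points outward from the lid (the box's -x when shut), y along the section, z out of the top face
- rim_far (a joint): rim section along the box's far side (+x), a strip 124 mm long, 21 mm wide, 3 mm thick, hinged along its inner edge, with a hooked lip under its outer edge. Angle: 0.55 rad standing up (outer edge 11 mm high), 0 to 0.03 snapped shut and flush. Pressed near its outer edge it resists from 0.3 rad on with up to about 8 N, snaps past 0.2 rad and stays; let go earlier it springs back up
- rim_far_top (a point): the place to press on that section: on its top face, midway along, 15 mm out from the hinge, 6 mm in from the outer edge; moves with it (62 mm above the worktop when shut, about 69 mm when up). Its x points outward from the lid (the box's +x when shut), y along the section, z out of the top face
- rim_left (a joint): rim section along the box's left side (+y), a strip 74 mm long, 21 mm wide, 3 mm thick, hinged along its inner edge, with a hooked lip under its outer edge. Angle: 0.55 rad standing up (outer edge 11 mm high), 0 to 0.03 snapped shut and flush. Pressed near its outer edge it resists from 0.3 rad on with up to about 8 N, snaps past 0.2 rad and stays; let go earlier it springs back up
- rim_left_top (a point): the place to press on that section: on its top face, midway along, 15 mm out from the hinge, 6 mm in from the outer edge; moves with it (62 mm above the worktop when shut, about 69 mm when up). Its x points outward from the lid (the box's +y when shut), y along the section, z out of the top face
- rim_right (a joint): rim section along the box's right side (-y), a strip 74 mm long, 21 mm wide, 3 mm thick, hinged along its inner edge, with a hooked lip under its outer edge. Angle: 0.55 rad standing up (outer edge 11 mm high), 0 to 0.03 snapped shut and flush. Pressed near its outer edge it resists from 0.3 rad on with up to about 8 N, snaps past 0.2 rad and stays; let go earlier it springs back up
- rim_right_top (a point): the place to press on that section: on its top face, midway along, 15 mm out from the hinge, 6 mm in from the outer edge; moves with it (62 mm above the worktop when shut, about 69 mm when up). Its x points outward from the lid (the box's -y when shut), y along the section, z out of the top face
- vial: bystander: standing glass vial with blue cap, 23 mm across, 60 mm tall, beside the box's left end; origin at the centre of its foot
- block: bystander: clear resin block with an insect, 30 x 44 x 20 mm, beside the box's right end; origin at the centre of its underside
- forceps: bystander: steel forceps, 118 mm long (its y), 14 mm wide, 11 mm high, lying in front of the box; origin under its middle
- marker: bystander: white and black marker pen, 135 mm long (its y), 16 mm thick, lying behind the box; origin under its middle

How it is judged:
By the outcome, as a careful person would: the job done as asked, in the order asked, and still so for the second after the job is handed in, with the robot touching nothing.
It also fails if it takes over 48 s, if anything falls off the work surface, if the arm or the gripper's body presses on something with over 40 N, if the wrist force passes 120 N, or if a joint passes its speed limit or range.

## Working session

There is one attempt and no reset: what is moved stays moved. The work goes in short steps, Python scripts to look and compute and a tool call to move; the robot and the scene stay as the last step left them, time stands still between calls to the robot, and variables do not carry over. Pictures are saved under pics/ and viewed, at most 10 in all, crops included, and the job is handed in when it is done.

Besides the shell and the picture viewer there is one more tool, called after "Emit:" by a JSON object that holds its "name" and its "arguments", one argument or row to a line. drive_tool: Moves the arm, as the interface text tells. Its arguments: {"type":"object","properties":{"series":{"type":"array"},"hand":{"type":"number"},"newtons":{"type":"number"}},"required":["series"]}

```bash
mkdir -p pics
python3 - <<'E'
from bench import r, vision
import cv2,pickle
d={}
for n in("scene","top"):
    c=vision.camera(n);d[n]=c
    cv2.imwrite(f"pics/{n}0.png",c["color"][:,:,::-1])
    print(n,c["intrinsics"],c["k1"],c["R"],c["t"])
pickle.dump(d,open("cams0.pkl","wb"))
s=r.read_state();print(s["time"],s["ee_pos"],s["eef_rot"],s["width"],r.finger_overhang)
E
```

```text
scene [[518.18683067   0.         282.32176305]
 [  0.         518.18683067 205.55945081]
 [  0.           0.           1.        ]] 0.000560159835791831 [[-0.41835309 -0.90824419  0.00855514]
 [-0.47347146  0.21003181 -0.85540132]
 [ 0.77511642 -0.3619104  -0.51789516]] [0.30508925 0.33122356 0.65696521]
top [[439.87642193   0.         276.36905083]
 [  0.         439.87642193 206.39353322]
 [  0.           0.           1.        ]] -0.1341179994042694 [[ 0.00392184 -0.99997752  0.00543798]
 [-0.99228432 -0.00456544 -0.12389908]
 [ 0.12392112 -0.00491011 -0.99227992]] [0.04477281 0.60174877 1.01144538]
0.1 [0.14112728 0.60850419 0.22982204] [ 1.13698262e-01  9.93515118e-01 -6.43916816e-04 -3.03455598e-05] 0.08690543753757538 0.008
```

View pics/scene0.png

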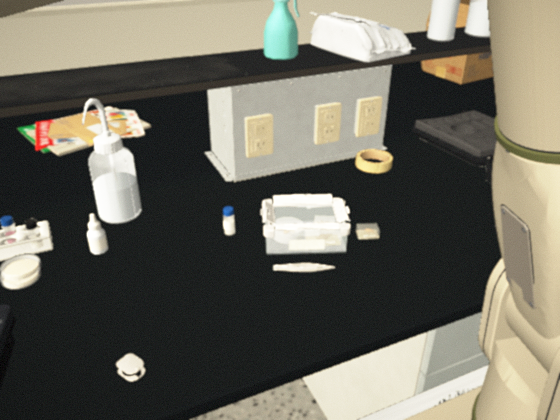

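View pics/top0.png

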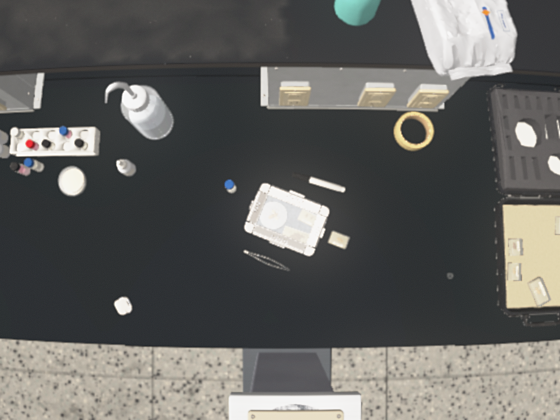

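The box is at about (287,220) in the top view, turned clockwise, with the vial at (230,186), block at (339,240), marker at (327,184) and forceps at (267,260). I'll enlarge it.

Run:
```python
import pickle,cv2
d=pickle.load(open("cams0.pkl","rb"))
a=d["top"]["color"][160:280,220:360,::-1]
cv2.imwrite("pics/c1.png",cv2.resize(a,None,fx=5,fy=5,interpolation=cv2.INTER_CUBIC)[:600,:700])
```

```text
(no output)
```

View pics/c1.png

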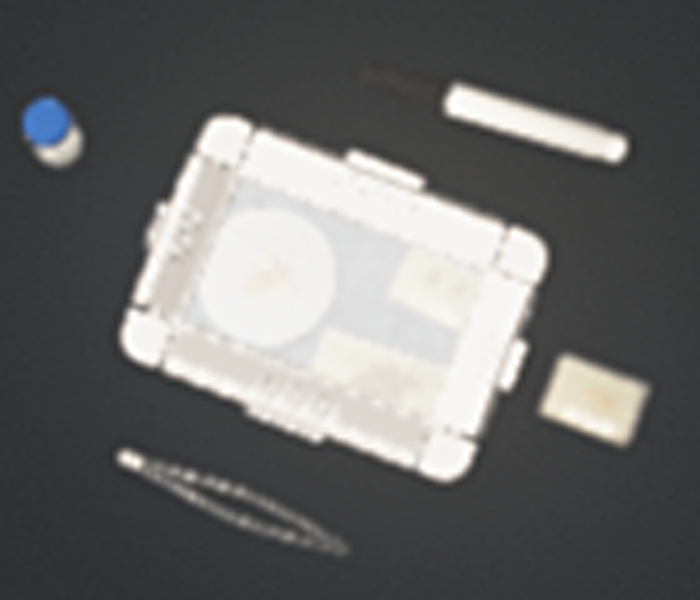

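The crop shows the four white corners centred near (226,140), (522,253), (450,455) and (145,336). The near and left sections look greyer because they are tilted. I'll fit the box pose to the corner centres at (±49, ±74, 61) mm.

```bash
cat > h.py <<'E'
import numpy as np
from scipy.optimize import least_squares
def proj(c,X):
    p=np.atleast_2d(X)@np.array(c["R"]).T+c["t"]; s=p[:,:2]/p[:,2:]
    s=s*(1+c["k1"]*(s**2).sum(1,keepdims=True)); K=c["intrinsics"]
    return s*K[0,0]+[K[0,2],K[1,2]]
def ray(c,uv,z):
    return least_squares(lambda q:(proj(c,[q[0],q[1],z])-uv).ravel(),[.6,0]).x
def W(p,L):
    L=np.atleast_2d(L);a=p[2];R=np.array([[np.cos(a),-np.sin(a)],[np.sin(a),np.cos(a)]])
    return np.c_[L[:,:2]@R.T+p[:2],L[:,2]]
E
python3 - <<'E'
from h import *
import pickle
d=pickle.load(open("cams0.pkl","rb"));c=d["top"]
px=lambda q:(np.array(q)+.5)/5-.5+[220,160]
uv=px([(226,140),(522,253),(450,455),(145,336)])
L=np.array([[49,74,61],[49,-74,61],[-49,-74,61],[-49,74,61]])/1000
s=least_squares(lambda p:(proj(c,W(p,L))-uv).ravel(),[.6,0,-.3]);p=s.x
print("pose",p,np.round(s.fun,2)); np.save("pose.npy",p)
print([np.linalg.norm(ray(c,uv[i],.061)-ray(c,uv[i-1],.061)).round(4) for i in range(4)])
h=.0625
for n,v in dict(near=(-.055,0),far=(.055,0),left=(0,.08),right=(0,-.08)).items():
    print(n,W(p,[[*v,h]])[0].round(4), "scene px",proj(d["scene"],W(p,[[*v,.069]])).round(1))
for n,q,z in(("vial",(46,122),.06),("block",(597,400),.02),("fA",(128,457),.008),("fB",(345,550),.008),("mk",(625,150),.008),("mkB",(370,72),.008)): 
    w=ray(c,px(q),z);a=p[2];e=w-p[:2];print(n,w.round(3),"box frame",(np.cos(a)*e[0]+np.sin(a)*e[1]).round(3),(-np.sin(a)*e[0]+np.cos(a)*e[1]).round(3))
print("scene corners",proj(d["scene"],W(p,L)).round(1).tolist())
a=d["scene"]["color"][180:280,210:390,::-1]
import cv2
b=cv2.resize(a,None,fx=4,fy=4,interpolation=cv2.INTER_CUBIC)
for u in proj(d["scene"],W(p,L)): cv2.circle(b,tuple(int(k) for k in (u-[210,180])*4),3,(0,0,255),-1)
cv2.imwrite("pics/c2.png",b)
E
```

```text
pose [ 0.56992863  0.02326738 -0.36534242] [-0.06  0.3  -0.14  0.38 -0.55 -0.67  0.75  0.02]
[np.float64(0.0993), np.float64(0.1481), np.float64(0.1), np.float64(0.1514)]
near [0.5186 0.0429 0.0625] scene px [[307.9 223.9]]
far [0.6213 0.0036 0.0625] scene px [[302.3 195.6]]
left [0.5985 0.098  0.0625] scene px [[265.7 210.2]]
right [ 0.5413 -0.0515  0.0625] scene px [[343.9 208. ]]
vial [0.651 0.159] box frame 0.027 0.156
block [ 0.524 -0.104] box frame 0.002 -0.135
fA [0.496 0.122] box frame -0.105 0.066
fB [0.451 0.017] box frame -0.108 -0.048
mk [ 0.648 -0.121] box frame 0.124 -0.107
mkB [0.686 0.005] box frame 0.115 0.024
scene corners [[267.6, 201.2], [337.0, 199.3], [344.8, 224.5], [269.8, 226.8]]
```

View pics/c2.png

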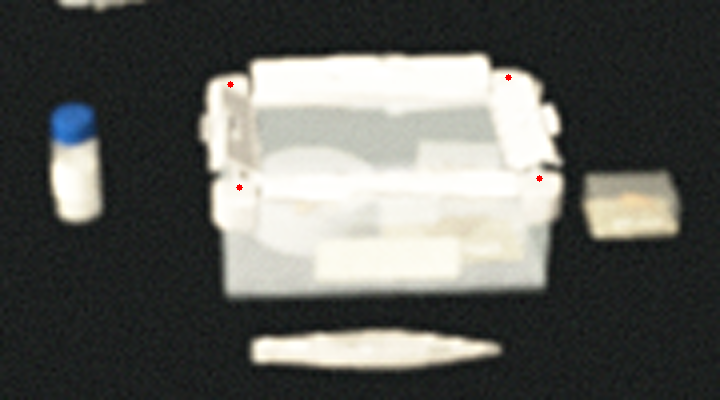

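The pose agrees in both views: the reprojection error is under 1 px and the corner spacings come out at 99–100 / 148–151 mm. Box at (0.570, 0.023), yaw −0.365 rad. With the TCP 53 mm (long sides) or 78 mm (ends) from the box centre, the targets are:

- **near:** (0.520, 0.042)
- **far:** (0.619, 0.004)
- **left:** (0.598, 0.096)
- **right:** (0.542, −0.050)

The TCP height at flush is 0.070.

Emit:
{"name": "drive_tool", "arguments": {
  "series": [
    [[2.5,-3.8,0],-0.8],
    [[2.5,-3.8,0],-0.8],
    [[2.5,-3.8,0],-0.8],
    [[2.5,-3.8,0],-0.8],
    [[2.5,-3.8,0],-0.8],
    [[2.5,-3.8,0],-0.8],
    [[2.5,-3.8,0],-0.8],
    [[2.5,-3.8,0],-0.8],
    [[2.5,-3.8,0],-0.8],
    [[2.5,-3.8,0],-0.8]
  ],
  "hand": 1,
  "newtons": 10
}}

```text
time: 1.35
ee_pos: [0.3916, 0.2274, 0.2304]
eef_rot: [0.183, 0.983, 0.0, -0.0]
ft_force: [0.6, 0.1, -0.2]
width: 0.0018
grip_force: 0.0
```

Emit:
{"name": "drive_tool", "arguments": {
  "series": [
    [[2.15,-3.1,0],0],
    [[2.15,-3.1,0],0],
    [[2.15,-3.1,0],0],
    [[2.15,-3.1,-1],0],
    [[2.15,-3.1,-2],0],
    [[2.15,-3.1,-2],0],
    [[0,0,-3],0],
    [[0,0,-3],0],
    [[0,0,-2],0],
    [[0,0,0],0]
  ]
}}

```text
time: 2.6
ee_pos: [0.5189, 0.0426, 0.0992]
eef_rot: [0.183, 0.983, -0.001, -0.001]
ft_force: [0.3, 0.5, 0.7]
width: 0.0006
grip_force: 0.0
```

Run:
```python
from bench import r, vision
import cv2
c=vision.camera("scene");d=vision.camera("top")
a=cv2.resize(c["color"][130:280,220:400,::-1],None,fx=4,fy=4,interpolation=cv2.INTER_CUBIC)
cv2.imwrite("pics/c3.png",a)
s=r.read_state();print(s["joint_positions"],s["ee_pos"],s["ft_force"])
```

```text
[-0.64131941  0.23763549  0.53232246  1.9095565  -0.13976144  1.03039604
  1.15415076] [0.5203192  0.04284429 0.10111202] [ 1.03671823 -0.51635557 -0.32750812]
```

View pics/c3.png

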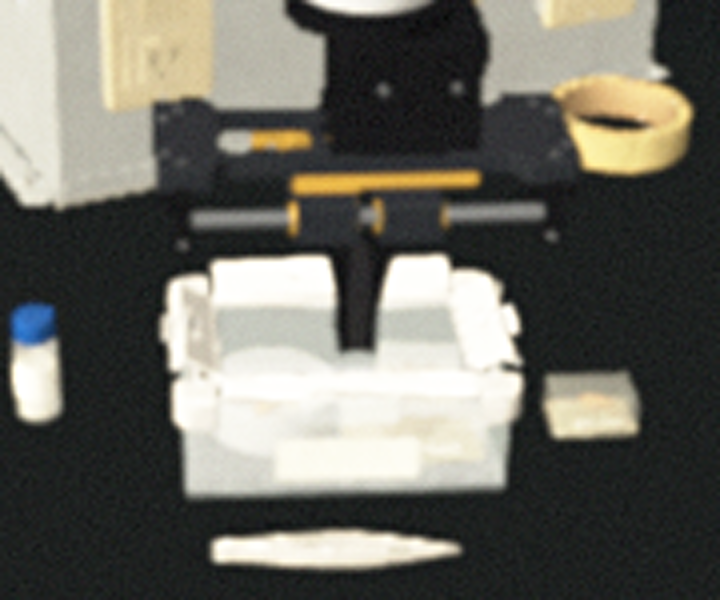

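The closed fingertips, near (358,352) in the crop, stand over the middle of the near section. I'll press down now.

Emit:
{"name": "drive_tool", "arguments": {
  "series": [
    [[0,0,-1.2],0],
    [[0,0,-0.5],0],
    [[0,0,-0.3],0],
    [[0,0,-0.3],0],
    [[0,0,-0.3],0],
    [[0,0,-0.2],0],
    [[0,0,-0.2],0],
    [[0,0,-0.1],0],
    [[0,0,0],0],
    [[0,0,0],0]
  ]
}}

```text
time: 3.95
ee_pos: [0.5204, 0.0428, 0.0703]
eef_rot: [0.183, 0.983, 0.0, 0.0]
ft_force: [-4.5, -0.2, 11.5]
width: -0.0
grip_force: 5.7
```

Emit:
{"name": "drive_tool", "arguments": {
  "series": [
    [[0,0,-0.1],0],
    [[0,0,-0.1],0],
    [[0,0,0],0],
    [[0,0,0],0],
    [[0,0,2],0],
    [[0,0,3],0],
    [[0,0,1],0],
    [[0,0,0],0],
    [[0,0,0],0],
    [[0,0,0],0]
  ]
}}

```text
time: 5.2
ee_pos: [0.5196, 0.0428, 0.1266]
eef_rot: [0.183, 0.983, -0.0, -0.001]
ft_force: [0.8, 0.4, 0.2]
width: 0.0006
grip_force: 0.0
```

Run:
```python
from bench import r, vision
import cv2,numpy as np,pickle
c=vision.camera("scene");d=vision.camera("top")
pickle.dump((c,d),open("c4.pkl","wb"))
a=cv2.resize(c["color"][170:270,240:380,::-1],None,fx=4,fy=4,interpolation=cv2.INTER_CUBIC)
b=cv2.resize(d["color"][160:280,220:360,::-1],None,fx=4,fy=4,interpolation=cv2.INTER_CUBIC)[:200*2,:]
im=np.zeros((600,800,3),np.uint8);a=a[:,:390] if 0 else cv2.resize(a,(390,279));b=cv2.resize(b,(400,286))
im=np.hstack([cv2.resize(a,(400,286)),b]);cv2.imwrite("pics/c4.png",im)
s=r.read_state();print(s["ee_pos"],s["ft_force"])
```

```text
[0.51982786 0.04278531 0.1269877 ] [-0.18694888 -0.22672136  0.12263543]
```

View pics/c4.png

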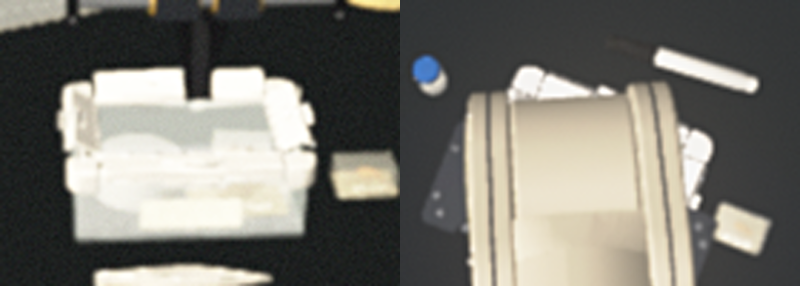

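Run:
```python
from h import *
import pickle
p=np.load("pose.npy");c0=pickle.load(open("cams0.pkl","rb"))["scene"];c1=pickle.load(open("c4.pkl","rb"))[0]
for y in(.04,-.04):
    for n,L in dict(hinge=(-.04,y,.062),shut=(-.061,y,.062),up=(-.058,y,.073),hingeup=(-.04,y,.062)).items(): print(n,proj(c0,W(p,[L]))[0].round(1),end=" ")
    u=int(proj(c0,W(p,[[-.06,y,.065]]))[0][0])
    print("\n",u,"rows 212-236\n",c0["color"][212:236,u].mean(1).astype(int),"\n",c1["color"][212:236,u].mean(1).astype(int))
```

```text
hinge [286.8 223.3] shut [287.6 229.2] up [287.5 223.6] hingeup [286.8 223.3] 
 287 rows 212-236
 [193 194 193 191 206 226 233 233 234 238 239 247 253 254 253 253 254 252
 237 231 231 235 240 242] 
 [193 194 195 188 205 227 233 234 236 239 237 240 245 246 245 245 247 247
 243 240 238 239 242 242]
hinge [327.1 222.1] shut [328.6 228. ] up [328.7 222.4] hingeup [327.1 222.1] 
 328 rows 212-236
 [194 190 191 202 226 231 232 232 233 232 242 253 253 253 253 253 252 241
 236 239 236 230 221 215] 
 [191 194 191 202 225 233 232 234 234 230 228 242 245 244 244 247 248 243
 240 241 240 235 223 216]
```

After the release, the near section's bright tilted face has given way to a flat-top shade over rows 223–229, which matches the predicted shut position, so it is closed. Next is the far section.

Emit:
{"name": "drive_tool", "arguments": {
  "series": [
    [[2.5,-0.95,0],0],
    [[2.5,-0.95,0],0],
    [[2.5,-0.95,0],0],
    [[2.4,-0.95,0],0],
    [[0,0,-2],0],
    [[0,0,-2],0],
    [[0,0,-0.5],0],
    [[0,0,-0.3],0],
    [[0,0,-0.3],0],
    [[0,0,-0.3],0]
  ]
}}

```text
time: 6.55
ee_pos: [0.6204, 0.0046, 0.0747]
eef_rot: [0.183, 0.983, 0.0, 0.002]
ft_force: [2.5, -1.6, 4.8]
width: 0.0002
grip_force: 2.7
```

Emit:
{"name": "drive_tool", "arguments": {
  "series": [
    [[0,0,-0.2],0],
    [[0,0,-0.1],0],
    [[0,0,-0.1],0],
    [[0,0,-0.1],0],
    [[0,0,0],0],
    [[0,0,0],0],
    [[0,0,0],0],
    [[0,0,0],0],
    [[0,0,0],0],
    [[0,0,0],0]
  ]
}}

```text
time: 7.8
ee_pos: [0.6191, 0.0051, 0.0702]
eef_rot: [0.183, 0.983, 0.001, -0.0]
ft_force: [-6.8, -0.1, 19.1]
width: 0.0003
grip_force: 9.3
```

Emit:
{"name": "drive_tool", "arguments": {
  "series": [
    [[0,0,2],0],
    [[0,0,3.9],0],
    [[-0.3,1.2,0],-10],
    [[-0.3,1.2,0],-10],
    [[-0.3,1.2,0],-10],
    [[-0.3,1.2,0],-10],
    [[-0.3,1.2,0],-10],
    [[-0.3,1.2,0],-10],
    [[-0.3,1.2,0],-10],
    [[0,0.7,0],-10]
  ]
}}

```text
time: 9.05
ee_pos: [0.5978, 0.0969, 0.128]
eef_rot: [0.773, 0.634, 0.0, -0.0]
ft_force: [-0.4, 0.6, 0.4]
width: 0.0006
grip_force: 0.0
```

Emit:
{"name": "drive_tool", "arguments": {
  "series": [
    [[0,0,-1],-10],
    [[0,0,-2],0],
    [[0,0,-1],0],
    [[0,0,0],0],
    [[0,0,0],0],
    [[0,0,0],0],
    [[0,0,0],0],
    [[0,0,0],0],
    [[0,0,0],0],
    [[0,0,0],0]
  ]
}}

```text
time: 10.3
ee_pos: [0.5981, 0.0959, 0.0876]
eef_rot: [0.824, 0.566, 0.0, 0.0]
ft_force: [0.5, -0.0, -0.4]
width: 0.0002
grip_force: 0.0
```

Emit:
{"name": "drive_tool", "arguments": {
  "series": [
    [[0,0,-0.5],0],
    [[0,0,-0.3],0],
    [[0,0,-0.3],0],
    [[0,0,-0.3],0],
    [[0,0,-0.2],0],
    [[0,0,-0.1],0],
    [[0,0,-0.1],0],
    [[0,0,-0.1],0],
    [[0,0,0],0],
    [[0,0,0],0]
  ]
}}

```text
time: 11.55
ee_pos: [0.598, 0.0956, 0.0702]
eef_rot: [0.825, 0.566, 0.0, -0.001]
ft_force: [-9.8, 0.4, 21.8]
width: 0.0006
grip_force: 10.8
```

Flush at 62 mm. On to the right section.

Emit:
{"name": "drive_tool", "arguments": {
  "series": [
    [[0,0,2],0],
    [[0,0,3.9],0],
    [[-1.1,-2.9,0],0],
    [[-1.1,-2.9,0],0],
    [[-1.1,-2.9,0],0],
    [[-1.1,-2.9,0],0],
    [[-1.2,-3,0],0],
    [[0,0,-2],0],
    [[0,0,-2],0],
    [[0,0,0],0]
  ]
}}

```text
time: 12.8
ee_pos: [0.5411, -0.0493, 0.0857]
eef_rot: [0.824, 0.567, -0.002, -0.001]
ft_force: [-0.5, 1.0, -0.3]
width: 0.0006
grip_force: 0.0
```

Emit:
{"name": "drive_tool", "arguments": {
  "series": [
    [[0,0,-0.5],0],
    [[0,0,-0.3],0],
    [[0,0,-0.3],0],
    [[0,0,-0.3],0],
    [[0,0,-0.2],0],
    [[0,0,-0.1],0],
    [[0,0,-0.1],0],
    [[0,0,-0.1],0],
    [[0,0,0],0],
    [[0,0,0],0]
  ]
}}

```text
time: 14.05
ee_pos: [0.5422, -0.0499, 0.0701]
eef_rot: [0.824, 0.566, 0.0, -0.001]
ft_force: [-10.0, 1.5, 24.5]
width: 0.0006
grip_force: 12.1
```

Now lift and move well clear to the left so both cameras can see the lid.

Emit:
{"name": "drive_tool", "arguments": {
  "series": [
    [[0,0,2],0],
    [[0,0,4],0],
    [[0,0,5],0],
    [[-1,3,3],0],
    [[-1.5,4,0],0],
    [[-1.5,4,0],0],
    [[-1.5,4,0],0],
    [[-1.5,4,0],0],
    [[-1.5,4,0],0],
    [[-1.5,4,0],0]
  ]
}}

```text
time: 15.3
ee_pos: [0.4416, 0.2212, 0.2093]
eef_rot: [0.824, 0.566, 0.001, -0.0]
ft_force: [0.6, -0.7, -0.2]
width: 0.0006
grip_force: 0.0
```

Emit:
{"name": "drive_tool", "arguments": {
  "series": [
    [[-1.5,4,0],0],
    [[-1.5,4,0],0],
    [[-1.5,4,0],0],
    [[-1.5,4,0],0],
    [[-1.5,4,0],0],
    [[-1.5,4,0],0],
    [[-1.5,4,0],0],
    [[0,0,0],0],
    [[0,0,0],0],
    [[0,0,0],0]
  ]
}}

```text
time: 16.55
ee_pos: [0.338, 0.4988, 0.209]
eef_rot: [0.825, 0.565, 0.0, -0.0]
ft_force: [-0.1, -0.2, 0.2]
width: 0.0005
grip_force: 0.0
```

Run:
```python
from bench import r, vision
import cv2,numpy as np,pickle
c=vision.camera("scene");d=vision.camera("top")
pickle.dump((c,d),open("c5.pkl","wb"))
f=lambda a:cv2.resize(a,(400,286),interpolation=cv2.INTER_CUBIC)
o=pickle.load(open("cams0.pkl","rb"))
im=np.vstack([np.hstack([f(x["color"][170:270,240:380,::-1]),f(y["color"][170:270,220:360,::-1])]) for x,y in((o["scene"],o["top"]),(c,d))])
cv2.imwrite("pics/c5.png",im)
s=r.read_state();print(s["time"],s["ee_pos"],s["ft_force"])
```

```text
16.65 [0.33779555 0.49912273 0.2089711 ] [-0.36593486  0.5459738   0.18383658]
```

View pics/c5.png

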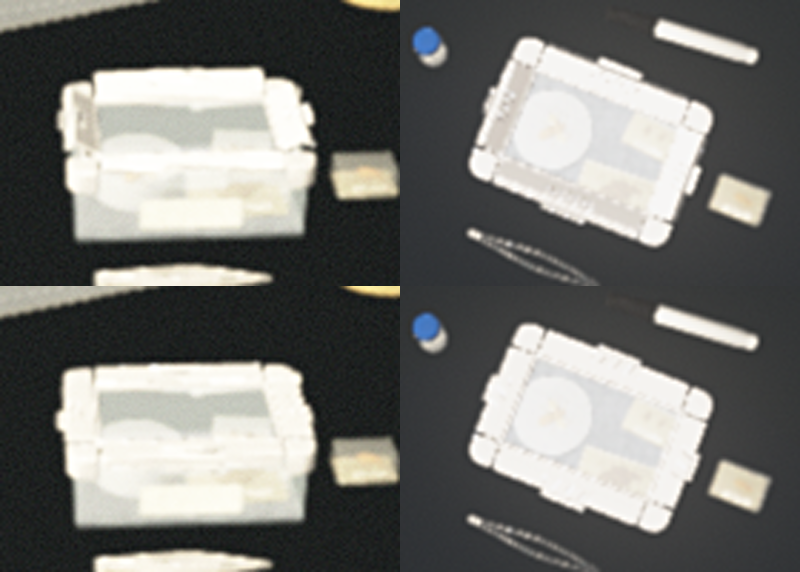

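In the lower pair, taken after the presses, all four sections lie level with the corners (far, near, left and right strips around (180,375), (190,455), (80,410) and (285,400)). All of them are evenly lit, and the box and bystanders have not moved. I'll hand it in.

```bash
python3 -c "
from bench import r
print(r.close_job())"
```

```text
the job is handed in; nothing more can be done
None
```

All four rim sections look snapped shut and flush in the final pictures, the box and bystanders were left in place, and the job was handed in at about 17 s of the 48 s allowed.

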